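Move the glaze canister from the spray stand into the drip rack

TASK

Lift the blue glaze canister off the stand in the clear spray booth, set it down on the round wooden bat and let go of it. Then grip it afresh and stand it on the cork mat in the drip rack, under the slatted shelf, centred on the mat with its black side handle pointing straight out of the rack's open front. Keep the canister upright, set it down gently each time, and leave all the other pots, jars and tools where they are.

Things in the scene. Friction and masses are not known exactly. Their poses are not given: they have to be found in the camera images.
- canister: Blue lidded glaze canister, 84 mm diameter, 104 mm to the top of its fixed steel lid, 140 mm overall, 0.3 to 0.6 kg. Origin: centre of its underside; z up; +x points to its black side handle. A fixed steel bow stands over the lid.
- bow (a point): Middle of the canister's bow: a fixed flat bar along the canister's x, 78 mm long, 14 mm thick in y, 12 mm tall (128 to 140 mm above the canister's underside; this point at 134 mm), on two uprights at x = +-33 mm; 24 mm free under it.
- side_grip (a point): Point on the black D-shaped side handle, 106 mm from the canister's axis, 78 mm above its underside. The handle lies in the canister's plane y = 0, 14 mm thick in y: an upright bar at x = 98 to 114 mm, z = 30 to 94 mm, joined to the wall (x = 42 mm) by arms 12 mm high at its top and bottom.
- booth: Fixed spray booth, 250 mm square. Origin: on the table under the centre of its round stand; -x is its open front. Clear screens 240 mm high: back screen at x = +127 to 131 mm, 250 mm wide; side screens at y = +-123 mm (posts 8 mm), from x = -4 to +130 mm. Base plate 6 mm thick.
- stand_top (a point): Centre of the top of the booth's round metal stand, 124 mm diameter, 60 mm above the table; the canister starts here with its side handle towards the back screen.
- bat: Fixed round dark wooden bat (board), 130 mm diameter, 10 mm thick, in the middle of the table. Origin: centre of its underside, on the table.
- rack: Fixed drip rack, 150 mm deep (x), 290 mm wide (y). Origin: on the table under its centre; -x is its open front. White tray: floor 5 mm thick, lip 16 mm high and 7 mm thick all round. Over it a dark slatted shelf over x = -62 to +62 mm, underside 190 mm and top 200 mm above the table, on 12 mm square legs at x = +-56, y = +-139 mm.
- mat: Fixed round cork mat, 100 mm diameter, 3 mm thick, on the tray floor under the shelf, at one side of the rack (rack x = 0, y = +60 or -60 mm). Origin: centre of its underside, 5 mm above the table; same axes as the rack.
- jar_rack: Grey glaze jar with a red lid, 66 mm diameter, 110 mm tall, standing in the rack's tray on the side without the cork mat. Bystander. Origin: centre of its underside.
- jar_green: Green glaze jar with a dark lid, 72 mm diameter, 120 mm tall, on the table near one side. Bystander. Origin: centre of its underside.
- jar_ochre: Yellow glaze jar with a dark lid, 72 mm diameter, 120 mm tall, on the table near the other side. Bystander. Origin: centre of its underside.
- cone: Tall terracotta cone, 76 mm diameter at the foot, 190 mm tall, standing behind the bat. Bystander. Origin: centre of its underside.
- glaze_bowl: Low terracotta bowl, 100 mm diameter, 45 mm tall, on the table in front of the booth. Bystander. Origin: centre of its underside.
- mug: White mug, 72 mm diameter plus its handle, 90 mm tall, behind the bat. Bystander. Origin: centre of its underside.
- brush: Brush 180 mm long lying on the table in front of the rack. Bystander. Origin: at its middle, underside.
Mind the look-alikes: they are no part of the job. Several things look just like the bat: the one meant starts farthest to the robot's right.

How it is judged (in metres and radians):
On the way:
1. the canister stands upright on the bat, let go (horizontal distance between canister and bat below 0.04 m and z of canister in the frame of bat between 0.005 and 0.015 m and angle between canister's own z axis and vertical below 0.06 rad and contact force between canister and the fingers below 0.2 N and linear speed of canister below 0.03 m/s), for 0.2 s.
At the end, for the whole second after the job is handed in: The canister stands at rest, upright (within 0.06 rad), on the cork mat with its axis within 25 mm of the mat's centre, its side handle pointing out of the rack's open front within 0.4 rad, and released (horizontal distance between canister and mat below 0.025 m and z of canister in the frame of mat between -0.001 and 0.008 m and angle between canister's own z axis and vertical below 0.06 rad and angle between the x axis of canister and the x axis of rack, either way round below 0.4 rad and x of side_grip in the frame of rack below -0.05 m and linear speed of canister below 0.02 m/s and contact force between canister and the fingers below 0.2 N); the robot touches nothing.
It fails at once if the canister is tilted more than 0.5 rad (angle between canister's own z axis and vertical above 0.5 rad).
It fails at once if the canister is dropped or slammed: it moves faster than 0.5 m/s while it touches the bat, the mat or the rack (linear speed of canister above 0.5 m/s and (contact force between canister and bat above 1 N or contact force between canister and mat above 1 N or contact force between canister and rack above 1 N)).
It fails at once if another pot, jar or tool is moved more than 30 mm or, if it stands, tipped more than 0.4 rad (distance of any of jar_rack, jar_green, jar_ochre, cone, glaze_bowl, mug, brush from where it was at the start of the episode above 0.03 m or angle between any of jar_rack, jar_green, jar_ochre, cone, glaze_bowl, mug's own z axis and vertical above 0.4 rad).
It also fails if it takes over 61 s, if anything falls off the work surface, if the arm or the gripper's body presses on something with over 40 N, if the wrist force passes 120 N, or if a joint passes its speed limit or range.

ROBOT

A 6-joint arm with a two-finger parallel gripper is mounted at the origin on the work surface. World frame = base frame: x ahead of the robot, y to its left, z up, the work surface at z = 0. Lengths are in m, angles in degrees, forces in N, time in s.
With the tool pointing down it reaches from about 0.3 to 1 m from the base axis. Payload 5.1 kg.
Tool frame: the origin (TCP) lies between the finger pads; the fingertips stand 22 mm ahead of it and the grasp point (between the pads) lies 3 mm ahead of it (r.tip_reach is the distance from the TCP to the fingertips, in m); z points along the fingers, y is the direction in which the jaws open and shut (so a half turn about z gives the same grasp; the last joint's range is limited). The gripper opens to 95 mm and grips with 3 to 60 N. Pads are 20 mm wide; open, the fingers measure 119 mm over their backs; the gripper's body (75 mm by 180 mm) begins 59 mm behind the grasp point.
Start: joints at [65.913, 7.093, 94.555, -0, 78.352, -4.733], TCP at [0.215, 0.613, 0.237] pointing down, gripper open.
Joint ranges: [-149.61, 149.61], [-58.7, 133.49], [1.44, 155.28], [-77.14, 257.14], [18.33, 153.61], [-166.67, 166.67]. Speed limits (degrees/s): [147.25, 147.25, 180, 180, 180, 180].

INTERFACE

Orientations are given as a 3x3 rotation matrix whose columns are the frame's x, y, z axes.
In Python, from plant import r gives the robot as it stands.
- The arm moves only by the shell command python3 -m jog 'ROWS'. ROWS is JSON, a list of rows, each an object of numbers: "grip": the opening, from 0 (shut) to 1 (fully open); "tx", "ty", "tz": the shift along the tool's x, y, z in cm; "wx", "wy", "wz": the turn, a rotation vector about the tool's x, y, z in degrees. A call has 1 to 10 rows; each row is the pose to reach, as a shift and turn from the pose commanded when the call began, along the tool's axes at that moment; what a row does not reach only later rows make up. A row lasts 1/10 s, in which the tool goes at most 50 mm and 8.59 degrees, less where a joint would pass 70% of its speed; a pose out of reach is approached as far as the arm can. A call with a gripper value outside its range is refused whole. The fingers move at their own pace and stop on an object; the grip force is fixed at half the most. Time passes only in rows, so rows that repeat a pose let the fingers close. It gives the time, the measured TCP pose, the force and the opening at its end, in the units of the state.
- r.read_state(): the state, without advancing time (a new reading comes with each control period).
- r.capture(name): name is "scene" or "top" or "wrist"; returns the picture (384x512x3 uint8, red, green, blue); there is no depth.
- r.camera_info(name): a dict with "camera_matrix" (3x3 intrinsics, pixels), "eye" and "orientation" of the camera in the world. Camera axes: x right, y down, z forward; pixel columns grow to the right and rows downward; lengths in m; the calibration is good to about 2 mm. A picture is of the moment at which its call begins: read the wrist's pose just before it. camera_info takes no time and is no camera call; for the wrist camera it gives the pose at the moment of the call.
- r.hand_in(): hands the job in, once; it reports no verdict.
Trained networks look in the newest picture that a camera, given by its name, has taken for a name from the list of things; names that differ only in an ending like _2 or _b are one class to them, and where a whole thing is asked for, a point or a joint stands for the part that bears it (a point fixed in the world has none). Each returns a list of dicts, best first, with "score" (0 to 1); they miss things now and then, are a little off and sometimes report something else, mostly with a low value. They report only what shows in the picture. A call takes as long as a camera call. They do not tell look-alikes from the thing itself.
- r.cut_out(camera, query): "region" (384x512 bool, what is visible of it).
- r.landmark_of(camera, query): "centre" ([x, y, z] in m, in the coordinates of the camera as it stood for that picture, good to about 4 mm: a listed point, or the origin of a listed thing).
The state is a dict: "t": time; "qpos": joint angles; "qd": joint speeds; "joint_torque": joint torques, N m; "eef_pos": TCP position; "tcp_rot": TCP orientation; "ft_force": force on the tool from outside, world axes, zero at the start; "ft_torque": the same for the moment, N m; "finger_gap": opening from 0.0 (shut) to 1.0 (fully open).
Only numpy, scipy, OpenCV 4.12 (cv2) and the standard library are available. Lean on these libraries where they do the work, as an engineer would, in place of code of your own. Each camera call takes 0.05 s, during which the arm holds its last target. There are 200 camera calls.

## Working session

There is one attempt and no reset: what is moved stays moved. The work goes in short steps, Python scripts to look and compute and a shell command to move; the robot and the scene stay as the last step left them, time stands still between calls to the robot, and variables do not carry over. Pictures are saved under pics/ and viewed, about 8 in all and at most 12, crops included, and the job is handed in when it is done.

```bash
ls; mkdir -p pics; cat > h.py <<'E'
from plant import r
import numpy as np, cv2
def w(cam,p):
    i=r.camera_info(cam); return np.array(i["eye"])+np.array(i["orientation"])@np.array(p)
def find(cam,q,n=3):
    for d in r.landmark_of(cam,q)[:n]:
        p=w(cam,d["centre"]); i=r.camera_info(cam); u=np.array(i["camera_matrix"])@np.array(d["centre"]); u=u[:2]/u[2]
        print(cam,q,round(d["score"],2),p.round(3),u.round())
def save(cam,name):
    im=r.capture(cam); cv2.imwrite("pics/"+name,im[:,:,::-1]); return im
E
python3 - <<'E'
from h import *
a=save("scene","s0.png");b=save("top","t0.png")
cv2.imwrite("pics/both.png",np.vstack([a,b])[:,:,::-1])
for q in ["canister","bow","side_grip","booth","stand_top","bat","rack","mat","jar_rack","jar_green","jar_ochre","cone","glaze_bowl","mug","brush"]:
    for c in ["scene","top"]: find(c,q,5 if q=="bat" else 2)
print(r.read_state())
E
```

```text
pics
scene canister 0.73 [0.548 0.305 0.056] [283. 265.]
top canister 0.85 [0.548 0.307 0.062] [177. 192.]
scene bow 0.95 [0.547 0.308 0.192] [285. 237.]
top bow 0.81 [0.547 0.306 0.194] [170. 190.]
scene side_grip 0.84 [0.652 0.325 0.139] [249. 257.]
top side_grip 0.66 [0.649 0.329 0.14 ] [168. 164.]
scene booth 0.94 [ 0.56   0.302 -0.004] [278. 275.]
top booth 0.75 [ 0.559  0.306 -0.   ] [180. 190.]
scene stand_top 0.75 [0.558 0.305 0.064] [280. 263.]
top stand_top 0.63 [0.564 0.304 0.057] [178. 188.]
scene bat 0.82 [ 0.366  0.086 -0.001] [321. 217.]
scene bat 0.81 [ 0.567 -0.019 -0.006] [261. 203.]
top bat 0.83 [ 0.568 -0.019  0.001] [258. 191.]
top bat 0.69 [0.368 0.084 0.001] [232. 238.]
top bat 0.57 [ 0.406 -0.283 -0.004] [320. 231.]
top bat 0.56 [ 0.372  0.291 -0.   ] [182. 235.]
scene rack 0.71 [ 0.591 -0.295  0.002] [246. 155.]
top rack 0.56 [ 0.59  -0.297 -0.004] [324. 187.]
top rack 0.25 [ 0.57  -0.019  0.003] [258. 190.]
scene mat 0.54 [ 0.59  -0.349  0.006] [245. 147.]
top mat 0.73 [ 0.593 -0.351  0.005] [337. 187.]
scene jar_rack 0.8 [ 0.599 -0.233  0.005] [246. 164.]
s
[... 1167 characters left out ...]
1, -1.39503381e-03,
        7.83500081e+01, -4.73386783e+00]), 'qd': array([-0.0012311 ,  0.08455908,  0.02689991,  0.04507242,  0.00787429,
       -0.01573952]), 'joint_torque': array([-1.93620850e-03, -4.17582822e+01, -3.60204577e+01,  7.73294619e-02,
        4.33321868e-02, -4.02281660e-05]), 'eef_pos': array([0.21545116, 0.61324605, 0.23664291]), 'tcp_rot': array([[-9.43493289e-01,  3.31391630e-01,  2.40264198e-05],
       [ 3.31391630e-01,  9.43493289e-01, -4.68492978e-06],
       [-2.42213123e-05,  3.54195462e-06, -1.00000000e+00]]), 'ft_force': array([-0.25835252,  0.63168615,  0.14809178]), 'ft_torque': array([ 0.01968955,  0.03213453, -0.00532837]), 'finger_gap': 1.0002182399727513}
```

View pics/both.png

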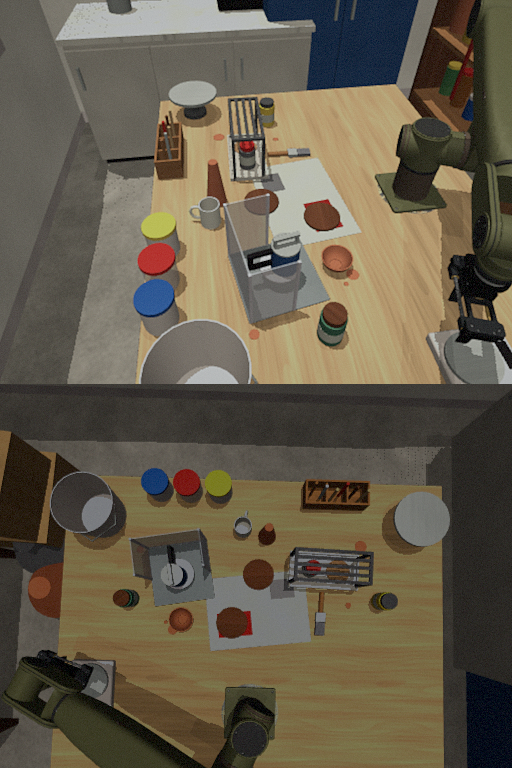

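Bat candidates: A at top-picture (258,191), world (0.568,-0.019); B at top-picture (232,238), world (0.367,0.085). The two small low-score hits are the brush and the bowl. A lies farther right (smaller y) and fits "middle of the table". I'll check this on one enlarged crop.

```bash
python3 - <<'E'
from h import *
im=cv2.imread("pics/t0.png")
cv2.imwrite("pics/crop.png",cv2.resize(im[125:265,125:390],None,fx=3,fy=3,interpolation=cv2.INTER_CUBIC))
print([x for x in dir(r) if x[0]!='_'], r.tip_reach)
for c in ["scene","top","wrist"]:
    i=r.camera_info(c);print(c,i["camera_matrix"],i["eye"],i["orientation"])
E
```

```text
['MotionError', 'camera_info', 'capture', 'cut_out', 'hand_in', 'landmark_of', 'read_state', 'tip_reach'] 0.022
scene [[385.53777984   0.         259.00016195]
 [  0.         385.53777984 185.09116649]
 [  0.           0.           1.        ]] [0.71386052 0.96983135 1.0313053 ] [[-9.90394833e-01  9.47414583e-02 -1.00708148e-01]
 [ 1.38267409e-01  6.80964486e-01 -7.19144973e-01]
 [ 4.45828999e-04 -7.26162120e-01 -6.87523364e-01]]
top [[366.90634301   0.         255.33062311]
 [  0.         366.90634301 193.28454619]
 [  0.           0.           1.        ]] [0.44855768 0.00761807 1.53861829] [[ 0.02760954 -0.99717862  0.06980335]
 [-0.99953604 -0.02843835 -0.01090748]
 [ 0.0128618  -0.06946981 -0.99750114]]
wrist [[278.38224378   0.         253.77069514]
 [  0.         278.38224378 194.62601391]
 [  0.           0.           1.        ]] [0.14372978 0.63842278 0.38572276] [[ 3.30167137e-01  9.08774283e-01  2.55184178e-01]
 [ 9.43922025e-01 -3.17605360e-01 -9.02111156e-02]
 [-9.33679316e-04  2.70658712e-01 -9.62674914e-01]]
```

View pics/crop.png

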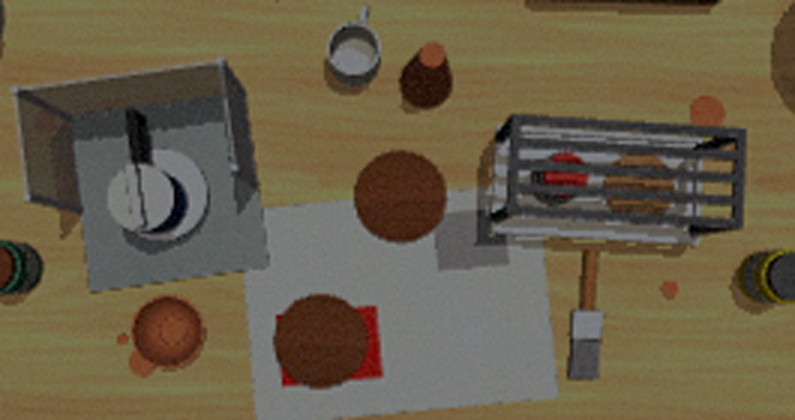

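The crop shows bat A at crop (400,195), clear of everything and right of B (crop 320,340), so A is the bat. The mat is at crop (637,185), in the right half of the rack. Next: the yaws and the grasp.

```bash
cat >> h.py <<'E'
def ray(cam,uv,z):
    i=r.camera_info(cam); d=np.array(i["orientation"])@np.linalg.solve(np.array(i["camera_matrix"]),[*uv,1.]); e=np.array(i["eye"]); return e+d*(z-e[2])/d[2]
def to_rows(R,p):  # goal -> shift cm, rotvec deg in present tool axes (measured)
    from scipy.spatial.transform import Rotation as Q
    s=r.read_state(); R0=np.array(s["tcp_rot"]); return (R0.T@(np.array(p)-s["eef_pos"])*100).round(2), Q.from_matrix(R0.T@R).as_rotvec(degrees=True).round(2)
def down(yaw_y):  # tool down, tool y at yaw
    a=np.radians(yaw_y); y=np.array([np.cos(a),np.sin(a),0]); z=np.array([0,0,-1.]); return np.column_stack([np.cross(y,z),y,z])
E
python3 - <<'E'
from h import *
c=lambda x,y:(125+x/3,125+y/3)
for pa,pb,z in [((513,117),(745,130),.2),((500,205),(738,228),.2),((490,237),(692,243),.016)]:
    A,B=ray("top",c(*pa),z),ray("top",c(*pb),z); d=A-B; print("rack y yaw",A.round(3),B.round(3),np.degrees(np.arctan2(d[1],d[0])).round(1)-90)
A,B=ray("top",c(92,292),.006),ray("top",c(268,265),.006); d=A-B; print("booth yaw",np.degrees(np.arctan2(d[1],d[0]))-90)
r.capture("scene");r.capture("top")
for k in range(2):
  for q in ["canister","bow","side_grip"]:
    for cam in ["scene","top"]: find(cam,q,1)
  if k==0: r.capture("scene");r.capture("top")
print(to_rows(down(101),[.548,.306,.32]))
E
```

```text
rack y yaw [ 0.655 -0.154  0.2  ] [ 0.647 -0.44   0.2  ] -1.5
rack y yaw [ 0.546 -0.14   0.2  ] [ 0.526 -0.432  0.2  ] -3.9000000000000057
rack y yaw [ 0.514 -0.147  0.016] [ 0.514 -0.428  0.016] -0.09999999999999432
booth yaw 10.324687287806356
scene canister 0.93 [0.548 0.307 0.059] [283. 264.]
top canister 0.69 [0.549 0.308 0.06 ] [177. 192.]
scene bow 0.65 [0.549 0.306 0.191] [285. 236.]
top bow 0.92 [0.544 0.309 0.193] [169. 190.]
scene side_grip 0.93 [0.654 0.326 0.14 ] [248. 257.]
scene canister 0.88 [0.551 0.307 0.058] [282. 265.]
top canister 0.64 [0.548 0.305 0.057] [178. 192.]
scene bow 0.86 [0.546 0.308 0.193] [286. 236.]
top bow 0.92 [0.546 0.308 0.193] [169. 190.]
scene side_grip 0.77 [0.654 0.328 0.136] [248. 259.]
top side_grip 0.98 [0.65  0.325 0.138] [169. 164.]
(array([-41.56, -17.97,  -8.33]), array([  0.  ,   0.  , -30.35]))
```

```bash
python3 -m jog '[{"grip":1,"tz":-8.3},{"tz":-8.3,"tx":-2,"ty":-1},{"tx":-41.5,"ty":-18,"tz":-8.3,"wz":-30},{"tx":-41.5,"ty":-18,"tz":-8.3,"wz":-30},{"tx":-41.5,"ty":-18,"tz":-8.3,"wz":-30},{"tx":-41.5,"ty":-18,"tz":-8.3,"wz":-30},{"tx":-41.5,"ty":-18,"tz":-8.3,"wz":-30},{"tx":-41.5,"ty":-18,"tz":-8.3,"wz":-30},{"tx":-41.5,"ty":-18,"tz":-8.3,"wz":-30},{"tx":-41.5,"ty":-18,"tz":-8.3,"wz":-30}]'
python3 -m jog '[{"tx":0},{"tx":0}]'
```

```text
validation failed for argument at $[0]...
validation failed for argument at $[0]...
```

```bash
python3 -m jog '[{"grip":1.0,"tx":0,"ty":0,"tz":-4,"wx":0,"wy":0,"wz":0}]'; python3 -m jog --help | head -20
```

```text
t: 2.5
eef_pos: [0.2142, 0.6103, 0.2695]
tcp_rot: [[-0.943, 0.331, -0.005], [0.331, 0.943, -0.012], [0.001, -0.013, -1.0]]
ft_force: [0.2, -0.4, -0.7]
finger_gap: 0.998invalid input: not JSON, or not a number
```

```bash
python3 -m jog '[{"grip":1,"tx":0,"ty":0,"tz":-4.3,"wx":0,"wy":0,"wz":0},{"grip":1,"tx":-41.5,"ty":-18,"tz":-4.3,"wx":0,"wy":0,"wz":-30},{"grip":1,"tx":-41.5,"ty":-18,"tz":-4.3,"wx":0,"wy":0,"wz":-30},{"grip":1,"tx":-41.5,"ty":-18,"tz":-4.3,"wx":0,"wy":0,"wz":-30},{"grip":1,"tx":-41.5,"ty":-18,"tz":-4.3,"wx":0,"wy":0,"wz":-30},{"grip":1,"tx":-41.5,"ty":-18,"tz":-4.3,"wx":0,"wy":0,"wz":-30},{"grip":1,"tx":-41.5,"ty":-18,"tz":-4.3,"wx":0,"wy":0,"wz":-30},{"grip":1,"tx":-41.5,"ty":-18,"tz":-4.3,"wx":0,"wy":0,"wz":-30},{"grip":1,"tx":-41.5,"ty":-18,"tz":-4.3,"wx":0,"wy":0,"wz":-30},{"grip":1,"tx":-41.5,"ty":-18,"tz":-4.3,"wx":0,"wy":0,"wz":-30}]'
python3 -m jog '[{"grip":1,"tx":0,"ty":0,"tz":0,"wx":0,"wy":0,"wz":0},{"grip":1,"tx":0,"ty":0,"tz":0,"wx":0,"wy":0,"wz":0},{"grip":1,"tx":0,"ty":0,"tz":0,"wx":0,"wy":0,"wz":0}]'
python3 - <<'E'
from h import *
save("wrist","w1.png")
for q in ["bow","canister","side_grip"]: find("wrist",q,1)
print(r.read_state()["qpos"].round(2))
print(to_rows(down(100.5),[.5475,.307,.32]))
E
```

```text
t: 3.5
eef_pos: [0.5429, 0.3095, 0.3199]
tcp_rot: [[-0.983, -0.185, 0.0], [-0.185, 0.983, 0.0], [-0.001, 0.0, -1.0]]
ft_force: [0.4, 0.3, 0.2]
finger_gap: 0.999
t: 3.8
eef_pos: [0.541, 0.3118, 0.3196]
tcp_rot: [[-0.983, -0.185, -0.0], [-0.185, 0.983, 0.0], [0.0, 0.0, -1.0]]
ft_force: [0.2, 0.2, 0.2]
finger_gap: 0.997
wrist bow 0.59 [0.542 0.309 0.196] [250. 195.]
wrist canister 0.96 [0.545 0.309 0.057] [251. 172.]
wrist side_grip 0.63 [0.651 0.326 0.142] [249. 264.]
[ 2.508e+01  1.700e+00  9.232e+01  1.000e-02  8.595e+01 -7.568e+01]
(array([-0.56, -0.65, -0.01]), array([0.01, 0.02, 0.26]))
```

```bash
python3 -m jog '[{"grip":1,"tx":-0.45,"ty":-0.5,"tz":0,"wx":0,"wy":0,"wz":0},{"grip":1,"tx":-0.45,"ty":-0.5,"tz":4,"wx":0,"wy":0,"wz":0},{"grip":1,"tx":-0.45,"ty":-0.5,"tz":8,"wx":0,"wy":0,"wz":0},{"grip":1,"tx":-0.45,"ty":-0.5,"tz":10.5,"wx":0,"wy":0,"wz":0},{"grip":1,"tx":-0.45,"ty":-0.5,"tz":12.2,"wx":0,"wy":0,"wz":0},{"grip":1,"tx":-0.45,"ty":-0.5,"tz":12.2,"wx":0,"wy":0,"wz":0},{"grip":0,"tx":-0.45,"ty":-0.5,"tz":12.2,"wx":0,"wy":0,"wz":0},{"grip":0,"tx":-0.45,"ty":-0.5,"tz":12.2,"wx":0,"wy":0,"wz":0},{"grip":0,"tx":-0.45,"ty":-0.5,"tz":12.2,"wx":0,"wy":0,"wz":0},{"grip":0,"tx":-0.45,"ty":-0.5,"tz":12.2,"wx":0,"wy":0,"wz":0}]'
python3 -m jog '[{"grip":0,"tx":0,"ty":0,"tz":0,"wx":0,"wy":0,"wz":0},{"grip":0,"tx":0,"ty":0,"tz":0,"wx":0,"wy":0,"wz":0},{"grip":0,"tx":0,"ty":0,"tz":0,"wx":0,"wy":0,"wz":0}]'
```

```text
t: 5.0
eef_pos: [0.5476, 0.3074, 0.1992]
tcp_rot: [[-0.983, -0.185, 0.002], [-0.185, 0.983, 0.001], [-0.002, 0.001, -1.0]]
ft_force: [0.0, 0.6, -0.6]
finger_gap: 0.72
t: 5.3
eef_pos: [0.547, 0.3071, 0.1977]
tcp_rot: [[-0.983, -0.185, 0.0], [-0.185, 0.983, 0.0], [-0.0, 0.0, -1.0]]
ft_force: [0.1, 0.8, -0.2]
finger_gap: 0.47
```

```bash
python3 -m jog '[{"grip":0,"tx":0,"ty":0,"tz":0,"wx":0,"wy":0,"wz":0},{"grip":0,"tx":0,"ty":0,"tz":0,"wx":0,"wy":0,"wz":0},{"grip":0,"tx":0,"ty":0,"tz":0,"wx":0,"wy":0,"wz":0},{"grip":0,"tx":0,"ty":0,"tz":0,"wx":0,"wy":0,"wz":0},{"grip":0,"tx":0,"ty":0,"tz":0,"wx":0,"wy":0,"wz":0},{"grip":0,"tx":0,"ty":0,"tz":-1,"wx":0,"wy":0,"wz":0},{"grip":0,"tx":0,"ty":0,"tz":-2,"wx":0,"wy":0,"wz":0},{"grip":0,"tx":0,"ty":0,"tz":-2,"wx":0,"wy":0,"wz":0}]'
```

```text
t: 6.1
eef_pos: [0.5479, 0.3075, 0.22]
tcp_rot: [[-0.983, -0.185, 0.003], [-0.185, 0.983, 0.001], [-0.003, 0.001, -1.0]]
ft_force: [0.3, -0.3, -3.4]
finger_gap: 0.143
```

```bash
python3 -m jog '[{"grip":0,"tx":0,"ty":0,"tz":-2,"wx":0,"wy":0,"wz":0},{"grip":0,"tx":0,"ty":0,"tz":-5,"wx":0,"wy":0,"wz":0},{"grip":0,"tx":0,"ty":0,"tz":-8,"wx":0,"wy":0,"wz":0},{"grip":0,"tx":0,"ty":0,"tz":-11,"wx":0,"wy":0,"wz":0},{"grip":0,"tx":0,"ty":0,"tz":-14,"wx":0,"wy":0,"wz":0},{"grip":0,"tx":0,"ty":0,"tz":-17,"wx":0,"wy":0,"wz":0},{"grip":0,"tx":0,"ty":0,"tz":-19,"wx":0,"wy":0,"wz":0},{"grip":0,"tx":0,"ty":0,"tz":-20,"wx":0,"wy":0,"wz":0},{"grip":0,"tx":0,"ty":0,"tz":-20,"wx":0,"wy":0,"wz":0}]'
python3 - <<'E'
from h import *
print(to_rows(down(60),[.56,.15,.42]),to_rows(down(-60),[.5675,-.019,.42]))
E
```

```text
t: 7.0
eef_pos: [0.5473, 0.3072, 0.4194]
tcp_rot: [[-0.983, -0.185, 0.003], [-0.185, 0.983, 0.001], [-0.003, 0.001, -1.0]]
ft_force: [-0.2, -0.2, -3.7]
finger_gap: 0.141
(array([  1.66, -15.68,  -0.07]), array([ 0.1 ,  0.15, 40.64])) (array([  4.04, -32.43,  -0.09]), array([ 2.4000e-01, -1.0000e-02,  1.6064e+02]))
```

```bash
python3 -m jog '[{"grip":0,"tx":0.2,"ty":-1.5,"tz":0,"wx":0,"wy":0,"wz":6},{"grip":0,"tx":0.6,"ty":-5,"tz":0,"wx":0,"wy":0,"wz":14},{"grip":0,"tx":1,"ty":-9,"tz":0,"wx":0,"wy":0,"wz":22},{"grip":0,"tx":1.5,"ty":-13,"tz":0,"wx":0,"wy":0,"wz":30},{"grip":0,"tx":2,"ty":-17,"tz":0,"wx":0,"wy":0,"wz":38},{"grip":0,"tx":2.5,"ty":-21,"tz":0,"wx":0,"wy":0,"wz":46},{"grip":0,"tx":3,"ty":-25,"tz":0,"wx":0,"wy":0,"wz":54},{"grip":0,"tx":3.5,"ty":-29,"tz":0,"wx":0,"wy":0,"wz":62},{"grip":0,"tx":4,"ty":-31.5,"tz":0,"wx":0,"wy":0,"wz":70},{"grip":0,"tx":4,"ty":-32.4,"tz":0,"wx":0,"wy":0,"wz":78}]'
python3 -m jog '[{"grip":0,"tx":0,"ty":0,"tz":0,"wx":0,"wy":0,"wz":8},{"grip":0,"tx":0,"ty":0,"tz":0,"wx":0,"wy":0,"wz":16},{"grip":0,"tx":0,"ty":0,"tz":0,"wx":0,"wy":0,"wz":24},{"grip":0,"tx":0,"ty":0,"tz":0,"wx":0,"wy":0,"wz":32},{"grip":0,"tx":0,"ty":0,"tz":0,"wx":0,"wy":0,"wz":40},{"grip":0,"tx":0,"ty":0,"tz":0,"wx":0,"wy":0,"wz":48},{"grip":0,"tx":0,"ty":0,"tz":0,"wx":0,"wy":0,"wz":56},{"grip":0,"tx":0,"ty":0,"tz":0,"wx":0,"wy":0,"wz":64},{"grip":0,"tx":0,"ty":0,"tz":0,"wx":0,"wy":0,"wz":72},{"grip":0,"tx":0,"ty":0,"tz":0,"wx":0,"wy":0,"wz":79}]'
python3 -m jog '[{"grip":0,"tx":0,"ty":0,"tz":0,"wx":0,"wy":0,"wz":3},{"grip":0,"tx":0,"ty":0,"tz":0,"wx":0,"wy":0,"wz":3}]'
python3 - <<'E'
from h import *
a=save("scene","s2.png");b=save("top","t2.png")
for q in ["canister","bow","side_grip"]:
    for c in ["scene","top"]: find(c,q,1)
print(to_rows(down(-60),[.5675,-.019,.42])); print(r.read_state()["qpos"].round(2))
E
```

```text
t: 8.0
eef_pos: [0.5669, -0.0214, 0.4151]
tcp_rot: [[-0.377, 0.926, -0.004], [0.926, 0.377, -0.0], [0.001, -0.004, -1.0]]
ft_force: [0.4, 0.8, -3.5]
finger_gap: 0.145
t: 9.0
eef_pos: [0.567, -0.0187, 0.4151]
tcp_rot: [[0.835, 0.55, -0.004], [0.55, -0.835, 0.0], [-0.003, -0.002, -1.0]]
ft_force: [-0.3, -0.4, -3.3]
finger_gap: 0.143
t: 9.2
eef_pos: [0.5671, -0.0187, 0.4153]
tcp_rot: [[0.86, 0.51, -0.003], [0.51, -0.86, 0.0], [-0.003, -0.002, -1.0]]
ft_force: [0.7, -0.1, -2.7]
finger_gap: 0.145
scene canister 0.64 [ 0.571 -0.019  0.274] [260. 143.]
top canister 0.57 [ 0.573 -0.02   0.277] [260. 183.]
scene bow 0.79 [ 0.569 -0.02   0.408] [261. 107.]
top bow 0.47 [ 0.564 -0.019  0.411] [260. 182.]
scene side_grip 0.66 [ 0.478 -0.073  0.354] [287. 110.]
top side_grip 0.73 [ 0.478 -0.071  0.361] [275. 210.]
(array([-0.02,  0.02, -0.24]), array([-0.  ,  0.01,  0.66]))
[-7.31 -6.23 90.89 -0.   95.34 52.03]
```

```bash
python3 -m jog '[{"grip":0,"tx":0,"ty":0,"tz":2,"wx":0,"wy":0,"wz":0.5},{"grip":0,"tx":0,"ty":0,"tz":6,"wx":0,"wy":0,"wz":0.5},{"grip":0,"tx":0,"ty":0,"tz":10,"wx":0,"wy":0,"wz":0.5},{"grip":0,"tx":0,"ty":0,"tz":14,"wx":0,"wy":0,"wz":0.5},{"grip":0,"tx":0,"ty":0,"tz":18,"wx":0,"wy":0,"wz":0.5},{"grip":0,"tx":0,"ty":0,"tz":21,"wx":0,"wy":0,"wz":0.5},{"grip":0,"tx":0,"ty":0,"tz":23,"wx":0,"wy":0,"wz":0.5},{"grip":0,"tx":0,"ty":0,"tz":24.5,"wx":0,"wy":0,"wz":0.5},{"grip":0,"tx":0,"ty":0,"tz":25.5,"wx":0,"wy":0,"wz":0.5},{"grip":0,"tx":0,"ty":0,"tz":25.9,"wx":0,"wy":0,"wz":0.5}]'
python3 -m jog '[{"grip":0,"tx":0,"ty":0,"tz":0,"wx":0,"wy":0,"wz":0},{"grip":0,"tx":0,"ty":0,"tz":0,"wx":0,"wy":0,"wz":0}]'
```

```text
t: 10.6
eef_pos: [0.5675, -0.0187, 0.1582]
tcp_rot: [[0.865, 0.502, -0.001], [0.502, -0.865, 0.0], [-0.0, -0.0, -1.0]]
ft_force: [-0.0, 0.4, -3.1]
finger_gap: 0.14
t: 10.8
eef_pos: [0.5684, -0.0189, 0.1601]
tcp_rot: [[0.865, 0.502, 0.002], [0.502, -0.865, -0.0], [0.002, 0.001, -1.0]]
ft_force: [-0.4, -0.2, -2.7]
finger_gap: 0.148
```

```bash
python3 -m jog '[{"grip":0,"tx":0,"ty":0,"tz":0.2,"wx":0,"wy":0,"wz":0},{"grip":0,"tx":0,"ty":0,"tz":0.4,"wx":0,"wy":0,"wz":0},{"grip":0,"tx":0,"ty":0,"tz":0.5,"wx":0,"wy":0,"wz":0},{"grip":0,"tx":0,"ty":0,"tz":0.5,"wx":0,"wy":0,"wz":0}]'
```

```text
t: 11.2
eef_pos: [0.5674, -0.0187, 0.1535]
tcp_rot: [[0.865, 0.502, -0.0], [0.502, -0.865, 0.0], [-0.0, -0.0, -1.0]]
ft_force: [-0.2, -0.3, -3.5]
finger_gap: 0.148
```

```bash
python3 -m jog '[{"grip":0,"tx":0,"ty":0,"tz":0.2,"wx":0,"wy":0,"wz":0},{"grip":0,"tx":0,"ty":0,"tz":0.4,"wx":0,"wy":0,"wz":0},{"grip":0,"tx":0,"ty":0,"tz":0.5,"wx":0,"wy":0,"wz":0},{"grip":0,"tx":0,"ty":0,"tz":0.5,"wx":0,"wy":0,"wz":0}]'
```

```text
t: 11.6
eef_pos: [0.5673, -0.0187, 0.1483]
tcp_rot: [[0.865, 0.502, -0.001], [0.502, -0.865, 0.0], [-0.001, -0.0, -1.0]]
ft_force: [0.2, 0.0, -3.3]
finger_gap: 0.147
```

```bash
python3 -m jog '[{"grip":0,"tx":0,"ty":0,"tz":0.08,"wx":0,"wy":0,"wz":0},{"grip":0,"tx":0,"ty":0,"tz":0.15,"wx":0,"wy":0,"wz":0},{"grip":0,"tx":0,"ty":0,"tz":0.2,"wx":0,"wy":0,"wz":0},{"grip":0,"tx":0,"ty":0,"tz":0.2,"wx":0,"wy":0,"wz":0}]'
```

```text
t: 12.0
eef_pos: [0.5679, -0.0189, 0.1475]
tcp_rot: [[0.865, 0.502, 0.001], [0.502, -0.865, -0.0], [0.001, 0.001, -1.0]]
ft_force: [-0.4, -0.8, 1.2]
finger_gap: 0.146
```

```bash
python3 -m jog '[{"grip":1,"tx":0,"ty":0,"tz":-0.1,"wx":0,"wy":0,"wz":0},{"grip":1,"tx":0,"ty":0,"tz":-0.1,"wx":0,"wy":0,"wz":0},{"grip":1,"tx":0,"ty":0,"tz":-0.1,"wx":0,"wy":0,"wz":0},{"grip":1,"tx":0,"ty":0,"tz":-0.1,"wx":0,"wy":0,"wz":0},{"grip":1,"tx":0,"ty":0,"tz":-0.1,"wx":0,"wy":0,"wz":0},{"grip":1,"tx":0,"ty":0,"tz":-0.1,"wx":0,"wy":0,"wz":0},{"grip":1,"tx":0,"ty":0,"tz":-3,"wx":0,"wy":0,"wz":0},{"grip":1,"tx":0,"ty":0,"tz":-7,"wx":0,"wy":0,"wz":0},{"grip":1,"tx":0,"ty":0,"tz":-11,"wx":0,"wy":0,"wz":0},{"grip":1,"tx":0,"ty":0,"tz":-15,"wx":0,"wy":0,"wz":0}]'
cat >> h.py <<'E'
def fwd(yaw,a):  # tool z at yaw, a deg below level, tool x up, tool y level
    y,a=np.radians([yaw,a]); z=np.array([np.cos(a)*np.cos(y),np.cos(a)*np.sin(y),-np.sin(a)]); ty=np.array([np.sin(y),-np.cos(y),0]); return np.column_stack([np.cross(ty,z),ty,z])
E
python3 - <<'E'
from h import *
r.capture("scene");r.capture("top");r.capture("wrist")
for q in ["canister","bow","side_grip"]:
    for c in ["scene","top","wrist"]: find(c,q,1)
R=fwd(30,10); d=R[:,2]; print(to_rows(R,np.array([.568,-.019,.144])-d*.143)); print(r.read_state()["qpos"].round(2))
E
```

```text
t: 13.0
eef_pos: [0.5672, -0.0187, 0.298]
tcp_rot: [[0.865, 0.502, -0.0], [0.502, -0.865, 0.0], [-0.0, -0.0, -1.0]]
ft_force: [0.9, -0.3, -1.0]
finger_gap: 0.932
scene canister 0.67 [ 0.572 -0.021  0.009] [260. 200.]
top canister 0.67 [ 0.573 -0.021  0.009] [258. 189.]
wrist canister 0.57 [ 0.562 -0.02  -0.002] [253. 168.]
scene bow 0.6 [ 0.57  -0.017  0.14 ] [261. 174.]
top bow 0.45 [ 0.568 -0.02   0.145] [259. 188.]
wrist bow 0.68 [ 0.561 -0.022  0.136] [253. 191.]
scene side_grip 0.81 [ 0.482 -0.073  0.089] [282. 172.]
top side_grip 0.66 [ 0.477 -0.073  0.092] [271. 212.]
wrist side_grip 0.85 [ 0.475 -0.07   0.083] [252. 249.]
(array([-14.01,   0.05,  12.69]), array([-1.600e-01,  8.008e+01,  8.000e-02]))
[ -7.31  -5.01 101.19   0.    83.92  52.55]
```

```bash
python3 -m jog '[{"grip":1,"tx":-3,"ty":0,"tz":-1,"wx":0,"wy":6,"wz":0},{"grip":1,"tx":-6,"ty":0,"tz":-1,"wx":0,"wy":14,"wz":0},{"grip":1,"tx":-9,"ty":0,"tz":-1,"wx":0,"wy":22,"wz":0},{"grip":1,"tx":-12,"ty":0,"tz":-1,"wx":0,"wy":30,"wz":0},{"grip":1,"tx":-14,"ty":0,"tz":-1,"wx":0,"wy":38,"wz":0},{"grip":1,"tx":-14,"ty":0,"tz":-1,"wx":0,"wy":46,"wz":0},{"grip":1,"tx":-14,"ty":0,"tz":-1,"wx":0,"wy":54,"wz":0},{"grip":1,"tx":-14,"ty":0,"tz":-1,"wx":0,"wy":62,"wz":0},{"grip":1,"tx":-14,"ty":0,"tz":-1,"wx":0,"wy":70,"wz":0},{"grip":1,"tx":-14,"ty":0,"tz":-1,"wx":0,"wy":78,"wz":0}]'
python3 - <<'E'
from h import *
R=fwd(30,10); d=R[:,2]; print(to_rows(R,np.array([.568,-.02,.144])-d*.143)); print(r.read_state()["qpos"].round(2))
E
```

```text
t: 14.6
eef_pos: [0.4461, -0.0897, 0.3072]
tcp_rot: [[0.174, 0.5, 0.848], [0.103, -0.866, 0.489], [0.979, 0.003, -0.203]]
ft_force: [0.2, 0.1, -0.3]
finger_gap: 1.001
(array([-13.55,   0.02,   2.76]), array([0.02, 1.68, 0.14]))
[-55.6  -35.88 143.69  80.14  82.3  -16.84]
```

```bash
python3 -m jog '[{"grip":1,"tx":-3,"ty":0,"tz":0.6,"wx":0,"wy":1.7,"wz":0},{"grip":1,"tx":-6,"ty":0,"tz":1.2,"wx":0,"wy":1.7,"wz":0},{"grip":1,"tx":-9,"ty":0,"tz":1.8,"wx":0,"wy":1.7,"wz":0},{"grip":1,"tx":-12,"ty":0,"tz":2.4,"wx":0,"wy":1.7,"wz":0},{"grip":1,"tx":-13.5,"ty":0,"tz":2.8,"wx":0,"wy":1.7,"wz":0},{"grip":1,"tx":-13.5,"ty":0,"tz":2.8,"wx":0,"wy":1.7,"wz":0}]'
python3 - <<'E'
from h import *
R=fwd(30,10); d=R[:,2]; print(to_rows(R,np.array([.568,-.02,.144])-d*.143)); print(r.read_state()["qpos"].round(2))
save("wrist","w3.png");save("scene","s3.png")
for q in ["bow","canister","side_grip"]:
    for c in ["scene","wrist"]: find(c,q,1)
E
```

```text
t: 15.2
eef_pos: [0.4451, -0.0883, 0.1662]
tcp_rot: [[0.159, 0.502, 0.85], [0.085, -0.865, 0.495], [0.984, -0.007, -0.18]]
ft_force: [-0.7, -0.4, 0.5]
finger_gap: 0.999
(array([ 0.25,  0.23, -0.07]), array([-0.21,  0.37, -0.34]))
[-55.84 -15.31 147.71  84.91  80.14 -41.22]
scene bow 0.64 [ 0.571 -0.023  0.14 ] [260. 173.]
wrist bow 0.88 [ 0.572 -0.021  0.15 ] [257. 185.]
scene canister 0.63 [ 0.572 -0.019  0.007] [260. 201.]
wrist canister 0.73 [ 0.572 -0.021  0.011] [256. 282.]
scene side_grip 0.91 [ 0.479 -0.07   0.089] [283. 173.]
wrist side_grip 0.71 [ 0.568 -0.02   0.148] [255. 187.]
```

View pics/w3.png

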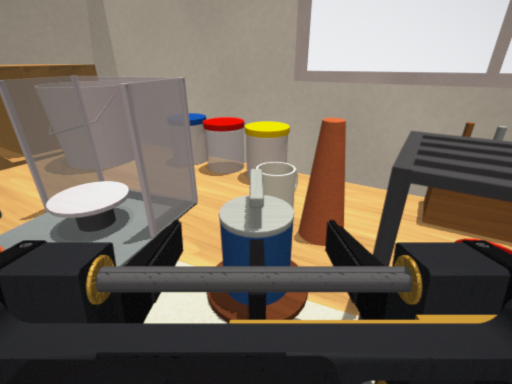

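The wrist view shows the canister centred between the open fingers (bow at 257,187), with the handle in line below it. Advancing now.

```bash
python3 -m jog '[{"grip":1,"tx":0.2,"ty":0.15,"tz":2,"wx":0,"wy":0.3,"wz":0},{"grip":1,"tx":0.2,"ty":0.15,"tz":5,"wx":0,"wy":0.3,"wz":0},{"grip":1,"tx":0.2,"ty":0.15,"tz":8,"wx":0,"wy":0.3,"wz":0},{"grip":1,"tx":0.2,"ty":0.15,"tz":10.5,"wx":0,"wy":0.3,"wz":0},{"grip":1,"tx":0.2,"ty":0.15,"tz":12,"wx":0,"wy":0.3,"wz":0},{"grip":1,"tx":0.2,"ty":0.15,"tz":12,"wx":0,"wy":0.3,"wz":0},{"grip":1,"tx":0.2,"ty":0.15,"tz":12,"wx":0,"wy":0.3,"wz":0}]'
python3 - <<'E'
from h import *
R=fwd(30,10); d=R[:,2]; print(to_rows(R,np.array([.569,-.02,.144])-d*.023))
E
```

```text
t: 16.3
eef_pos: [0.5489, -0.031, 0.1496]
tcp_rot: [[0.15, 0.503, 0.851], [0.088, -0.864, 0.495], [0.985, 0.0, -0.173]]
ft_force: [0.7, -0.1, 0.2]
finger_gap: 1.0
(array([-0.15,  0.05,  0.05]), array([-0.19, -0.01,  0.05]))
```

```bash
python3 -m jog '[{"grip":0,"tx":-0.2,"ty":0,"tz":0,"wx":0,"wy":0,"wz":0},{"grip":0,"tx":-0.3,"ty":0,"tz":0,"wx":0,"wy":0,"wz":0},{"grip":0,"tx":-0.3,"ty":0,"tz":0,"wx":0,"wy":0,"wz":0},{"grip":0,"tx":-0.3,"ty":0,"tz":0,"wx":0,"wy":0,"wz":0},{"grip":0,"tx":-0.3,"ty":0,"tz":0,"wx":0,"wy":0,"wz":0},{"grip":0,"tx":-0.3,"ty":0,"tz":0,"wx":0,"wy":0,"wz":0},{"grip":0,"tx":-0.3,"ty":0,"tz":0,"wx":0,"wy":0,"wz":0},{"grip":0,"tx":-0.3,"ty":0,"tz":0,"wx":0,"wy":0,"wz":0},{"grip":0,"tx":-0.3,"ty":0,"tz":0,"wx":0,"wy":0,"wz":0},{"grip":0,"tx":-0.3,"ty":0,"tz":0,"wx":0,"wy":0,"wz":0}]'
python3 -m jog '[{"grip":0,"tx":0,"ty":0,"tz":0,"wx":0,"wy":0,"wz":0},{"grip":0,"tx":0,"ty":0,"tz":0,"wx":0,"wy":0,"wz":0},{"grip":0,"tx":0,"ty":0,"tz":0,"wx":0,"wy":0,"wz":0}]'
```

```text
t: 17.3
eef_pos: [0.5486, -0.0314, 0.1463]
tcp_rot: [[0.15, 0.502, 0.852], [0.087, -0.865, 0.495], [0.985, -0.0, -0.174]]
ft_force: [0.1, 0.9, 0.9]
finger_gap: 0.215
t: 17.6
eef_pos: [0.5485, -0.0312, 0.1463]
tcp_rot: [[0.15, 0.503, 0.851], [0.087, -0.864, 0.495], [0.985, -0.0, -0.174]]
ft_force: [-1.3, 1.5, -0.7]
finger_gap: 0.146
```

```bash
python3 -m jog '[{"grip":0,"tx":0.5,"ty":0,"tz":-0.1,"wx":0,"wy":0,"wz":0},{"grip":0,"tx":1.5,"ty":0,"tz":-0.3,"wx":0,"wy":0,"wz":0},{"grip":0,"tx":3,"ty":0,"tz":-0.5,"wx":0,"wy":0,"wz":0},{"grip":0,"tx":4.5,"ty":0,"tz":-0.8,"wx":0,"wy":0,"wz":0},{"grip":0,"tx":5,"ty":0,"tz":-0.9,"wx":0,"wy":0,"wz":0},{"grip":0,"tx":5,"ty":0,"tz":-0.9,"wx":0,"wy":0,"wz":0}]'
cat >> h.py <<'E'
def tgt(ax,ay,bottom,yaw,a=10):
    y=np.radians(yaw); return to_rows(fwd(yaw,a),[ax-.0233*np.cos(y),ay-.0233*np.sin(y),bottom+.1363])
E
python3 - <<'E'
from h import *
a=save("scene","s4.png");b=save("top","t4.png")
cv2.imwrite("pics/s4c.png",cv2.resize(a[80:280,130:400],None,fx=2.5,fy=2.5)[:,:,::-1])
for q in ["canister","bow","side_grip"]:
    for c in ["scene","top"]: find(c,q,1)
print(tgt(.47,-.06,.06,40)); print(r.read_state()["qpos"].round(2))
E
```

```text
t: 18.2
eef_pos: [0.5484, -0.0317, 0.1975]
tcp_rot: [[0.15, 0.502, 0.852], [0.089, -0.865, 0.494], [0.985, 0.002, -0.174]]
ft_force: [1.1, -0.8, -2.8]
finger_gap: 0.147
scene canister 0.91 [ 0.57  -0.024  0.057] [260. 190.]
top canister 0.66 [ 0.57  -0.022  0.06 ] [259. 189.]
scene bow 0.57 [ 0.568 -0.024  0.195] [261. 161.]
top bow 0.6 [ 0.569 -0.02   0.197] [259. 186.]
scene side_grip 0.63 [ 0.478 -0.072  0.137] [284. 162.]
top side_grip 0.55 [ 0.48  -0.071  0.143] [272. 211.]
(array([ -1.85,  -1.06, -10.33]), array([ 9.69,  0.03, -1.78]))
[-36.02 -11.69 141.19  97.49  65.31 -38.95]
```

View pics/s4c.png

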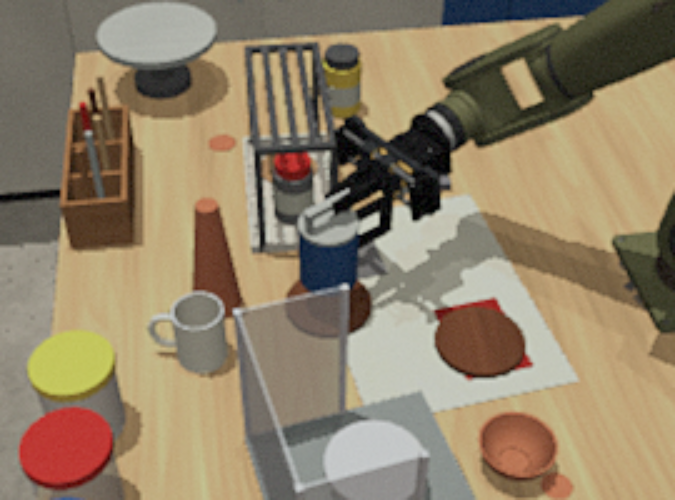

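The scene crop shows the canister at (328,255) hanging upright over the bat, held by its bow. Next is leg 1 of the way to the rack.

```bash
python3 -m jog '[{"grip":0,"tx":-0.2,"ty":-0.1,"tz":-1.2,"wx":1,"wy":0,"wz":-0.2},{"grip":0,"tx":-0.7,"ty":-0.4,"tz":-4,"wx":4,"wy":0,"wz":-0.7},{"grip":0,"tx":-1.2,"ty":-0.7,"tz":-7,"wx":7,"wy":0,"wz":-1.2},{"grip":0,"tx":-1.7,"ty":-1,"tz":-9.5,"wx":9.7,"wy":0,"wz":-1.8},{"grip":0,"tx":-1.8,"ty":-1,"tz":-10.3,"wx":9.7,"wy":0,"wz":-1.8},{"grip":0,"tx":-1.8,"ty":-1,"tz":-10.3,"wx":9.7,"wy":0,"wz":-1.8}]'
python3 - <<'E'
from h import *
print(tgt(.42,-.22,.06,28)); print(r.read_state()["qpos"].round(2))
E
```

```text
t: 19.2
eef_pos: [0.4531, -0.0765, 0.1973]
tcp_rot: [[0.132, 0.641, 0.756], [0.113, -0.768, 0.631], [0.985, 0.002, -0.174]]
ft_force: [0.0, -0.0, -2.6]
finger_gap: 0.145
(array([ -2.55,   8.42, -13.78]), array([-11.64,  -0.  ,   2.15]))
[-53.59 -13.14 142.23  80.09  86.32 -39.16]
```

```bash
python3 -m jog '[{"grip":0,"tx":-0.2,"ty":0.8,"tz":-1.2,"wx":-1,"wy":0,"wz":0.2},{"grip":0,"tx":-0.7,"ty":2.4,"tz":-4,"wx":-3.5,"wy":0,"wz":0.6},{"grip":0,"tx":-1.3,"ty":4.2,"tz":-7,"wx":-6,"wy":0,"wz":1.1},{"grip":0,"tx":-1.8,"ty":6,"tz":-10,"wx":-8.5,"wy":0,"wz":1.6},{"grip":0,"tx":-2.3,"ty":7.6,"tz":-12.5,"wx":-10.6,"wy":0,"wz":2},{"grip":0,"tx":-2.5,"ty":8.4,"tz":-13.8,"wx":-11.6,"wy":0,"wz":2.1},{"grip":0,"tx":-2.5,"ty":8.4,"tz":-13.8,"wx":-11.6,"wy":0,"wz":2.1}]'
python3 - <<'E'
from h import *
print(tgt(.39,-.343,.06,-2)); print(r.read_state()["qpos"].round(2))
E
```

```text
t: 19.9
eef_pos: [0.3999, -0.2311, 0.1972]
tcp_rot: [[0.152, 0.472, 0.869], [0.083, -0.882, 0.464], [0.985, 0.001, -0.174]]
ft_force: [-0.6, 0.1, -4.1]
finger_gap: 0.147
(array([-1.52,  8.23, -8.02]), array([-29.67,  -0.03,   5.31]))
[-72.97  -6.49 136.75  75.22  91.86 -41.57]
```

```bash
python3 -m jog '[{"grip":0,"tx":-0.1,"ty":0.8,"tz":-0.8,"wx":-3,"wy":0,"wz":0.5},{"grip":0,"tx":-0.4,"ty":2.2,"tz":-2.2,"wx":-8,"wy":0,"wz":1.4},{"grip":0,"tx":-0.7,"ty":4,"tz":-4,"wx":-14,"wy":0,"wz":2.5},{"grip":0,"tx":-1,"ty":5.7,"tz":-5.6,"wx":-20,"wy":0,"wz":3.6},{"grip":0,"tx":-1.3,"ty":7.2,"tz":-7,"wx":-26,"wy":0,"wz":4.6},{"grip":0,"tx":-1.5,"ty":8.2,"tz":-8,"wx":-29.6,"wy":0,"wz":5.3},{"grip":0,"tx":-1.5,"ty":8.2,"tz":-8,"wx":-29.6,"wy":0,"wz":5.3},{"grip":0,"tx":-1.5,"ty":8.2,"tz":-8,"wx":-29.6,"wy":0,"wz":5.3}]'
python3 - <<'E'
from h import *
print(tgt(.39,-.343,.06,-2)); print(r.read_state()["qpos"].round(2))
a=save("wrist","w5.png");b=save("top","t5.png");r.capture("scene")
b=cv2.resize(b[130:265,240:400],None,fx=3,fy=3)
a=cv2.resize(a,(480,360)); cv2.imwrite("pics/m5.png",np.vstack([a,b])[:600,:,::-1])
for q in ["canister","bow","side_grip","mat","rack","jar_rack"]:
    for c in ["scene","top","wrist"]: find(c,q,1)
E
```

```text
t: 20.7
eef_pos: [0.3669, -0.3394, 0.1957]
tcp_rot: [[0.173, -0.03, 0.984], [-0.007, -1.0, -0.03], [0.985, -0.001, -0.174]]
ft_force: [0.2, 0.2, -3.6]
finger_gap: 0.145
(array([ 0.06,  0.28, -0.02]), array([-0.27, -0.01, -0.03]))
[-81.95 -13.56 142.76  88.3   76.16 -38.06]
scene canister 0.8 [ 0.394 -0.341  0.059] [291. 134.]
top canister 0.92 [ 0.392 -0.343  0.061] [338. 235.]
scene bow 0.16 [ 0.468 -0.526 -0.002] [267. 123.]
top bow 0.69 [ 0.451  0.51  -0.002] [130. 215.]
wrist bow 0.75 [ 0.389 -0.341  0.195] [254. 233.]
scene side_grip 0.71 [ 0.288 -0.339  0.138] [317. 117.]
top side_grip 0.9 [ 0.285 -0.333  0.142] [339. 265.]
wrist side_grip 0.41 [ 0.39  -0.341  0.194] [253. 234.]
scene mat 0.54 [ 0.592 -0.349  0.005] [245. 147.]
top mat 0.59 [ 0.593 -0.352  0.004] [337. 187.]
wrist mat 0.69 [ 0.389 -0.343  0.193] [256. 235.]
scene rack 0.68 [ 0.592 -0.292  0.001] [246. 156.]
top rack 0.66 [ 0.592 -0.296 -0.002] [323. 187.]
scene jar_rack 0.76 [ 0.596 -0.231  0.008] [247. 164.]
top jar_rack 0.65 [ 0.596 -0.234  0.007] [309. 185.]
wrist jar_rack 0.39 [ 0.391 -0.344  0.197] [257. 228.]
```

View pics/m5.png

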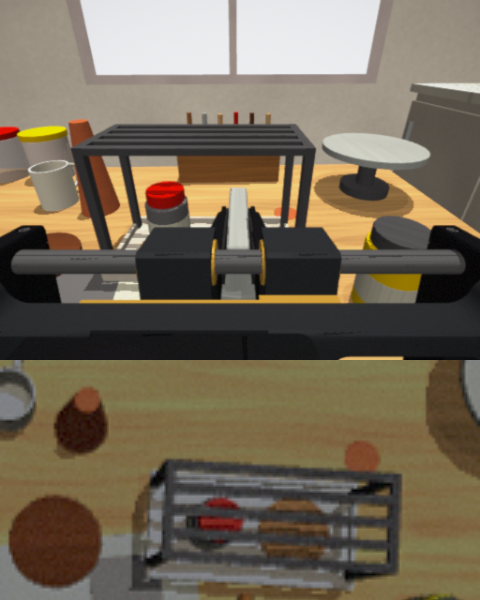

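The wrist view is straight down the rack's right bay, with the red-lidded jar to the left of it at (166,205). The top view shows the cork mat at about (292,528). Lowering and then driving in.

```bash
python3 -m jog '[{"grip":0,"tx":-0.8,"ty":0.2,"tz":0.1,"wx":-0.3,"wy":0,"wz":0},{"grip":0,"tx":-2,"ty":0.25,"tz":0.3,"wx":-0.3,"wy":0,"wz":0},{"grip":0,"tx":-3.1,"ty":0.25,"tz":0.5,"wx":-0.3,"wy":0,"wz":0},{"grip":0,"tx":-3.1,"ty":0.25,"tz":0.5,"wx":-0.3,"wy":0,"wz":0},{"grip":0,"tx":-3.1,"ty":0.25,"tz":0.5,"wx":-0.3,"wy":0,"wz":0}]'
python3 - <<'E'
from h import *
print(tgt(.592,-.3505,.029,-2));print(tgt(.49,-.3465,.029,-2))
E
```

```text
t: 22.25
eef_pos: [0.3661, -0.3431, 0.1642]
tcp_rot: [[0.173, -0.038, 0.984], [-0.008, -0.999, -0.037], [0.985, -0.001, -0.174]]
ft_force: [-0.1, -0.4, -3.6]
finger_gap: 0.145
(array([ 3.62, -0.11, 19.95]), array([ 0.15, -0.01, -0.1 ]))
(array([ 1.85, -0.12,  9.89]), array([ 0.15, -0.01, -0.1 ]))
```

```bash
python3 -m jog '[{"grip":0,"tx":0.18,"ty":-0.1,"tz":1,"wx":0,"wy":0,"wz":0},{"grip":0,"tx":0.54,"ty":-0.1,"tz":3,"wx":0,"wy":0,"wz":0},{"grip":0,"tx":0.9,"ty":-0.1,"tz":5,"wx":0,"wy":0,"wz":0},{"grip":0,"tx":1.26,"ty":-0.1,"tz":7,"wx":0,"wy":0,"wz":0},{"grip":0,"tx":1.62,"ty":-0.1,"tz":9,"wx":0,"wy":0,"wz":0},{"grip":0,"tx":1.99,"ty":-0.1,"tz":11,"wx":0,"wy":0,"wz":0},{"grip":0,"tx":2.17,"ty":-0.1,"tz":12,"wx":0,"wy":0,"wz":0},{"grip":0,"tx":2.17,"ty":-0.1,"tz":12,"wx":0,"wy":0,"wz":0}]'
python3 - <<'E'
from h import *
print(tgt(.592,-.3505,.029,-2))
E
```

```text
t: 23.05
eef_pos: [0.4892, -0.3463, 0.1658]
tcp_rot: [[0.173, -0.035, 0.984], [-0.005, -0.999, -0.035], [0.985, 0.001, -0.173]]
ft_force: [0.9, 0.5, -2.8]
finger_gap: 0.14
(array([1.33, 0.06, 7.84]), array([ 0.04, -0.04,  0.04]))
```

```bash
python3 -m jog '[{"grip":0,"tx":0.18,"ty":0.05,"tz":1,"wx":0,"wy":0,"wz":0},{"grip":0,"tx":0.5,"ty":0.05,"tz":3,"wx":0,"wy":0,"wz":0},{"grip":0,"tx":0.85,"ty":0.05,"tz":5,"wx":0,"wy":0,"wz":0},{"grip":0,"tx":1.15,"ty":0.05,"tz":6.7,"wx":0,"wy":0,"wz":0},{"grip":0,"tx":1.33,"ty":0.05,"tz":7.8,"wx":0,"wy":0,"wz":0},{"grip":0,"tx":1.33,"ty":0.05,"tz":7.8,"wx":0,"wy":0,"wz":0},{"grip":0,"tx":1.33,"ty":0.05,"tz":7.8,"wx":0,"wy":0,"wz":0}]'
python3 - <<'E'
from h import *
print(tgt(.592,-.3505,.012,-2))
a=save("scene","s6.png");r.capture("top")
cv2.imwrite("pics/s6c.png",cv2.resize(a[70:220,200:400],None,fx=3,fy=3,interpolation=cv2.INTER_CUBIC)[:,:,::-1])
for q in ["canister","side_grip","jar_rack","mat"]:
    for c in ["scene","top"]: find(c,q,1)
E
```

```text
t: 23.75
eef_pos: [0.5667, -0.3501, 0.1642]
tcp_rot: [[0.174, -0.038, 0.984], [-0.007, -0.999, -0.037], [0.985, -0.0, -0.174]]
ft_force: [0.4, -0.2, -4.3]
finger_gap: 0.143
(array([-1.53, -0.04,  0.48]), array([ 0.15,  0.03, -0.05]))
scene canister 0.65 [ 0.411 -0.285 -0.003] [289. 154.]
top canister 0.65 [ 0.595 -0.351  0.025] [338. 186.]
scene side_grip 0.68 [ 0.489 -0.346  0.106] [269. 126.]
scene jar_rack 0.61 [ 0.597 -0.233  0.006] [247. 164.]
top jar_rack 0.64 [ 0.594 -0.235  0.002] [309. 186.]
scene mat 0.42 [ 0.589 -0.351  0.007] [245. 146.]
top mat 0.6 [ 0.594 -0.352  0.005] [337. 186.]
```

View pics/s6c.png

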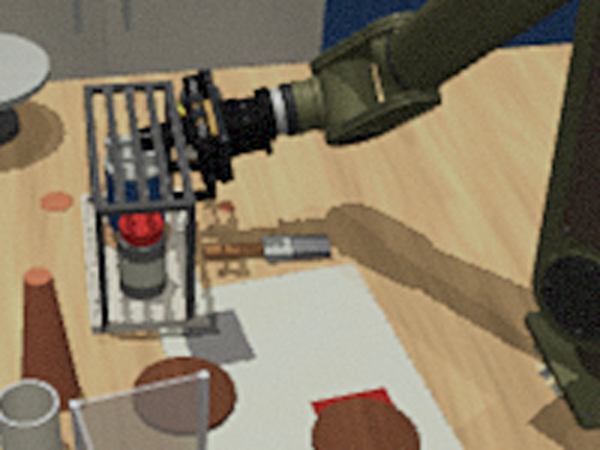

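The canister is under the shelf over the mat at crop (135,165), and the jar at (143,255) has not moved. Lowering gently.

```bash
python3 -m jog '[{"grip":0,"tx":-0.4,"ty":0,"tz":0.17,"wx":0,"wy":0,"wz":0},{"grip":0,"tx":-0.8,"ty":0,"tz":0.24,"wx":0,"wy":0,"wz":0},{"grip":0,"tx":-1.2,"ty":0,"tz":0.31,"wx":0,"wy":0,"wz":0},{"grip":0,"tx":-1.5,"ty":0,"tz":0.36,"wx":0,"wy":0,"wz":0},{"grip":0,"tx":-1.65,"ty":0,"tz":0.39,"wx":0,"wy":0,"wz":0},{"grip":0,"tx":-1.75,"ty":0,"tz":0.41,"wx":0,"wy":0,"wz":0},{"grip":0,"tx":-1.75,"ty":0,"tz":0.41,"wx":0,"wy":0,"wz":0}]'
```

```text
t: 24.95
eef_pos: [0.5681, -0.3502, 0.1465]
tcp_rot: [[0.174, -0.037, 0.984], [-0.007, -0.999, -0.037], [0.985, -0.0, -0.174]]
ft_force: [-0.7, 0.1, -3.4]
finger_gap: 0.147
```

```bash
python3 -m jog '[{"grip":0,"tx":-0.1,"ty":0,"tz":0.02,"wx":0,"wy":0,"wz":0},{"grip":0,"tx":-0.15,"ty":0,"tz":0.03,"wx":0,"wy":0,"wz":0},{"grip":0,"tx":-0.15,"ty":0,"tz":0.03,"wx":0,"wy":0,"wz":0}]'
```

```text
t: 25.25
eef_pos: [0.5681, -0.3502, 0.1452]
tcp_rot: [[0.173, -0.037, 0.984], [-0.006, -0.999, -0.037], [0.985, 0.0, -0.174]]
ft_force: [-0.6, 0.3, -3.3]
finger_gap: 0.144
```

Contact is expected at about 0.1443.

```bash
python3 -m jog '[{"grip":0,"tx":-0.08,"ty":0,"tz":0.01,"wx":0,"wy":0,"wz":0},{"grip":0,"tx":-0.15,"ty":0,"tz":0.02,"wx":0,"wy":0,"wz":0},{"grip":0,"tx":-0.18,"ty":0,"tz":0.03,"wx":0,"wy":0,"wz":0},{"grip":0,"tx":-0.18,"ty":0,"tz":0.03,"wx":0,"wy":0,"wz":0}]'
```

```text
t: 25.65
eef_pos: [0.5684, -0.3504, 0.1445]
tcp_rot: [[0.171, -0.037, 0.985], [-0.006, -0.999, -0.037], [0.985, 0.001, -0.171]]
ft_force: [-1.8, 1.0, 0.9]
finger_gap: 0.143
```

```bash
python3 -m jog '[{"grip":0.65,"tx":0.05,"ty":0,"tz":0,"wx":0,"wy":0,"wz":0},{"grip":0.65,"tx":0.05,"ty":0,"tz":0,"wx":0,"wy":0,"wz":0},{"grip":0.65,"tx":0.05,"ty":0,"tz":0,"wx":0,"wy":0,"wz":0},{"grip":0.65,"tx":0.05,"ty":0,"tz":0,"wx":0,"wy":0,"wz":0},{"grip":0.65,"tx":0.05,"ty":0,"tz":0,"wx":0,"wy":0,"wz":0},{"grip":0.65,"tx":0.05,"ty":0,"tz":0,"wx":0,"wy":0,"wz":0},{"grip":0.65,"tx":0.05,"ty":0,"tz":0,"wx":0,"wy":0,"wz":0}]'
python3 - <<'E'
from h import *
r.capture("scene");r.capture("top")
for q in ["canister","side_grip"]:
    for c in ["scene","top"]: find(c,q,1)
E
```

```text
t: 26.35
eef_pos: [0.5682, -0.3502, 0.1438]
tcp_rot: [[0.174, -0.037, 0.984], [-0.007, -0.999, -0.037], [0.985, -0.0, -0.174]]
ft_force: [0.5, -0.1, 1.2]
finger_gap: 0.637
scene canister 0.69 [ 0.594 -0.347  0.008] [244. 147.]
top canister 0.6 [ 0.596 -0.35   0.008] [337. 186.]
scene side_grip 0.75 [ 0.49  -0.347  0.083] [268. 130.]
top side_grip 0.68 [ 0.489 -0.347  0.089] [340. 211.]
```

```bash
python3 -m jog '[{"grip":0.65,"tx":0,"ty":0,"tz":-0.6,"wx":0,"wy":0,"wz":0},{"grip":0.65,"tx":-0.1,"ty":0,"tz":-2,"wx":0,"wy":0,"wz":0},{"grip":0.65,"tx":-0.3,"ty":0,"tz":-4,"wx":0,"wy":0,"wz":0},{"grip":0.65,"tx":-0.5,"ty":0,"tz":-6.5,"wx":0,"wy":0,"wz":0},{"grip":0.65,"tx":-0.7,"ty":0,"tz":-9,"wx":0,"wy":0,"wz":0},{"grip":0.65,"tx":-0.3,"ty":0,"tz":-12,"wx":0,"wy":0,"wz":0},{"grip":0.65,"tx":0.5,"ty":0,"tz":-15,"wx":0,"wy":0,"wz":0},{"grip":0.65,"tx":1,"ty":0,"tz":-17,"wx":0,"wy":0,"wz":0},{"grip":0.65,"tx":1,"ty":0,"tz":-17,"wx":0,"wy":0,"wz":0},{"grip":0.65,"tx":1,"ty":0,"tz":-17,"wx":0,"wy":0,"wz":0}]'
python3 - <<'E'
from h import *
a=save("scene","s7.png");b=save("top","t7.png");c=save("wrist","w7.png")
f=lambda i:cv2.resize(i,(400,300))
cv2.imwrite("pics/m7.png",np.vstack([np.hstack([f(c),f(a[70:220,170:370])]),np.hstack([f(b[130:265,240:420]),f(b)])])[:,:,::-1])
for q in ["canister","side_grip","mat","jar_rack","brush","jar_ochre","cone","glaze_bowl","mug","jar_green"]:
    for k in ["scene","top","wrist"] if q in("canister","side_grip","mat") else ["scene","top"]: find(k,q,1)
E
```

```text
t: 27.65
eef_pos: [0.402, -0.3442, 0.1833]
tcp_rot: [[0.174, -0.039, 0.984], [-0.006, -0.999, -0.039], [0.985, 0.001, -0.174]]
ft_force: [0.4, -0.4, 0.1]
finger_gap: 0.649
scene canister 0.8 [ 0.598 -0.352  0.005] [243. 147.]
top canister 0.92 [ 0.595 -0.353  0.009] [338. 186.]
wrist canister 0.6 [ 0.595 -0.35   0.005] [254. 270.]
scene side_grip 0.75 [ 0.49  -0.348  0.082] [268. 130.]
top side_grip 0.68 [ 0.483 -0.344  0.09 ] [340. 213.]
wrist side_grip 0.82 [ 0.488 -0.347  0.088] [254. 276.]
scene mat 0.53 [ 0.589 -0.349  0.004] [245. 147.]
top mat 0.45 [ 0.592 -0.354  0.006] [338. 187.]
wrist mat 0.43 [ 0.758  0.05  -0.   ] [ 48. 220.]
scene jar_rack 0.58 [ 0.593 -0.232  0.005] [247. 164.]
top jar_rack 0.48 [ 0.597 -0.237  0.005] [310. 185.]
scene brush 0.58 [ 0.411 -0.283  0.   ] [289. 154.]
top brush 0.68 [ 0.413 -0.281 -0.   ] [319. 229.]
scene jar_ochre 0.63 [ 0.467 -0.528 -0.003] [267. 123.]
top jar_ochre 0.76 [ 0.471 -0.528 -0.003] [378. 217.]
scene cone 0.77 [ 0.729 -0.049  0.   ] [217. 200.]
top cone 0.61 [ 0.728 -0.051  0.005] [266. 153.]
scene glaze_bowl 0.75 [ 0.591 -0.351  0.139] [244. 121.]
top glaze_bowl 0.8 [ 0.374  0.291 -0.002] [182. 235.]
scene mug 0.79 [ 0.753  0.053 -0.001] [212. 221.]
top mug 0.75 [0.757 0.05  0.005] [243. 145.]
scene jar_green 0.97 [0.452 0.507 0.003] [329. 332.]
top jar_green 0.56 [0.453 0.51  0.002] [130. 215.]
```

View pics/m7.png

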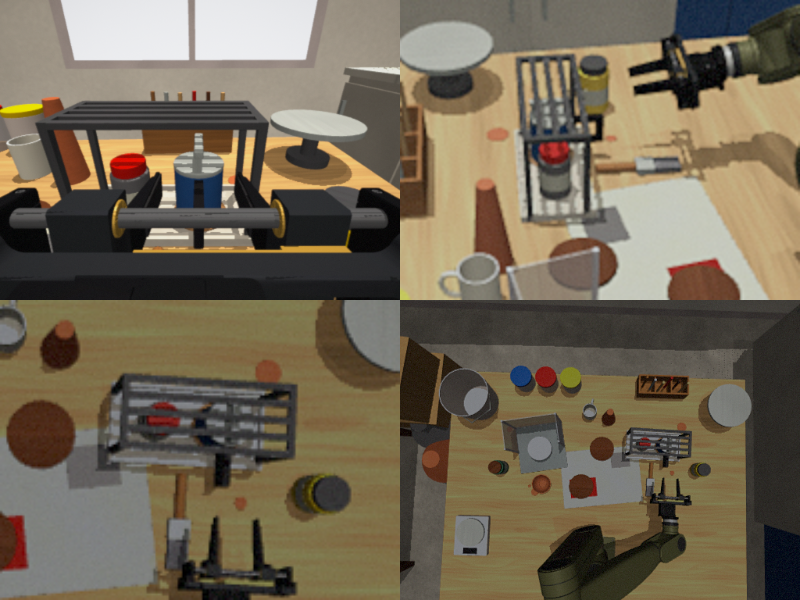

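The pictures show the canister upright under the shelf, handle pointing straight out of the front (wrist view 198,225), and the gripper clear. It is about 4 mm off the mat's centre, so I'm handing in.

```bash
python3 -c "
from h import *
print(r.hand_in())"
```

```text
the job is handed in; nothing more can be done
None
```

I lifted the canister out of the booth by its bow and stood it on the right-hand bat with its handle turned towards the robot. I let go there and gripped the bow afresh from the front, with the gripper nearly level. I then set the canister on the cork mat under the shelf, and handed in at about 28 s of the 61 s allowed.

**Last checks before handing in:**
- **Position:** the canister was at about (0.596, -0.351) and the mat at about (0.591, -0.351), so it is roughly 5 mm off centre (limit 25 mm).
- **Handle:** the side handle was at x of about 0.487 and points out of the open front within a few degrees.
- **Standing and release:** its height fits standing on the mat and it looks upright. The gripper is clear and the tool force is near zero.
- **Other pots and tools:** none has visibly moved; their position readings match the start within a few millimetres.
- **Readings that disagreed:** in the last pictures the wrist camera reported the mat at the mug's place, and the scene camera reported the bowl on the canister. Both conflict with the other cameras, so I ignored them.

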